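# Pin the key strongbox shut

## Task

Shut the lid of the key strongbox, then take the thinner of the two locking pins from the tray: lift its head over the front lip and draw it out endwise from under the cover. Push it through the eyelets of both lugs and of the lid's tongue between them until its head is fully home against the lug, let go, and leave the thicker pin, jar, padlock and screwdriver where they are.

Things in the scene. Friction and masses are not known exactly. Their poses are not given: they have to be found in the camera images.
- strongbox: Fixed dark steel box, 160 x 160 mm (x, y), walls 64 mm high; origin at the centre of its underside on the bench, z up, front face at its own x = -80 mm. On the front stand two upright steel lugs: x = -108 to -80, 10 mm thick in y (outer faces at y = -30 and +30, inner at -20 and +20), tops at z = 114. Each has a 16 mm round hole; both lie on one line along y at x = -94, z = 100.
- lid (a joint): Strongbox lid angle, rad: 0 = shut (hard stop), grows as the front edge rises, to 1.25. Hinge line along the box's y axis at box x = +80, z = 64 mm. Lid: plate 160 x 160 x 5 mm, its underside through the hinge line; shut, its flat top is at z = 69. The stiff hinge (friction 0.4 N m) holds any angle: push down on the top near the front edge along the arc, 2 to 6 N.
- lid_front (a point): Middle of the lid's front edge, on its top surface, 160 mm from the hinge; moves with the lid. In front of it stands the lid's tongue, an upright plate 6 mm thick in y (centred at y = 0), 50 mm tall, with a rib 12 mm high running 30 mm back over the lid; lid shut, it spans box x = -108 to -80, top at z = 114, and its 16 mm hole is on the line of the lug holes.
- hole_right (a point): Centre of the hole of the right lug (the one at box y = -25 mm) on its outer face, box (-94, -30, 100) mm. The hole line runs from here to hole_left.
- hole_left (a point): Centre of the hole of the left lug on its outer face, box (-94, +30, 100) mm.
- tray: Fixed steel tray, 210 x 190 mm (x, y), origin at centre of its underside. Inside x -100 to 100, y -90 to 90 mm. Side walls 50 high; front lip at x = -105 to -100, top z = 30; cover over x = 35 to 105, underside z = 44, top z = 50. Floor z = 4 for x < -25, else z = 13. Pins lie along x, 80 mm apart, either order, tips (+x) under the cover: lift the head to a tilt of 0.13 to 0.3 rad to clear both.
- pin: The thinner locking pin, loose, 0.16 to 0.25 kg, 180 mm long. Origin at the centre of its head, on the axis; x points along the shaft to the tip. Head: aluminium block 50 mm long (x -25 to +25), 20 mm wide (y), 30 mm tall (z). Shaft: steel, 12 mm diameter, x = 25 to 155, the last 10 mm tapered to 7 mm. In the tray its axis is 19 mm above the bench, head bottom on the low floor.
- pin_tip (a point): End of the thin pin's shaft, 155 mm from the head's centre, on the axis.
- pin_shoulder (a point): Front face of the thin pin's head where the shaft begins, on the axis, 25 mm from the head's centre. Fully home it lies at the outer face of a lug.
- thick_pin: The thicker pin, same form and lengths but shaft 20 mm in diameter (too thick for the holes), head 50 x 24 x 38 mm, 0.44 kg. Origin at the head's centre, x to the tip. Leave it.
- jar: Loose glass jar, 84 mm across, 130 mm tall; origin at the centre of its underside. Leave it.
- padlock: Loose brass padlock lying flat, body 65 x 55 x 26 mm, shackle to its +x reaching 77 mm from the origin, which is the centre of the body's underside. Leave it.
- screwdriver: Loose screwdriver, 180 mm long, lying on the bench; origin under its middle. Leave it.
Mind the look-alikes: they are no part of the job. What is shaped like the pin but blue or yellow is not meant.

How it is judged (in metres and radians):
On the way, in this order (a step that is already met when the one before it is completed fails the run):
1. the lid is shut (value of joint lid below 0.04 rad), for 0.2 s.
2. the thin pin is out of the tray and raised, its tip more than 70 mm above the bench (height (world z) of pin_tip above 0.07 m), for 0.1 s.
3. the thin pin's tip is between the lugs, on the hole line (y of pin_tip in the frame of strongbox between -0.028 and 0.028 m and x of pin_tip in the frame of strongbox between -0.102 and -0.086 m and z of pin_tip in the frame of strongbox between 0.092 and 0.108 m), for 0.05 s.
At the end, for the whole second after the job is handed in: The lid is shut (below 0.04 rad); the thin pin lies through both lugs and the tongue, its shoulder within 8 mm of the hole centre on the outer face of either lug, its axis within 0.1 rad of the hole line; it is at rest and released (value of joint lid below 0.04 rad and (distance between pin_shoulder and hole_right below 0.008 m or distance between pin_shoulder and hole_left below 0.008 m) and angle between the x axis of pin and the y axis of strongbox, either way round below 0.1 rad and linear speed of pin below 0.02 m/s); the robot touches nothing.
It fails at once if the thick pin is moved more than 30 mm (distance of thick_pin from where it was at the start of the episode above 0.03 m).
It fails at once if the jar is moved more than 30 mm (distance of jar from where it was at the start of the episode above 0.03 m).
It fails at once if the padlock is moved more than 30 mm (distance of padlock from where it was at the start of the episode above 0.03 m).
It fails at once if the screwdriver is moved more than 30 mm (distance of screwdriver from where it was at the start of the episode above 0.03 m).
It also fails if it takes over 64 s, if anything falls off the work surface, if the arm or the gripper's body presses on something with over 40 N, if the wrist force passes 120 N, or if a joint passes its speed limit or range.

## Robot

A 7-joint arm with a two-finger parallel gripper is mounted at the origin on the work surface. World frame = base frame: x ahead of the robot, y to its left, z up, the work surface at z = 0. Lengths are in mm, angles in rad, forces in N, time in s.
With the tool pointing down it reaches from about 400 to 750 mm from the base axis. Payload 19.5 kg.
Tool frame: the origin (TCP) lies on the centre line of the jaws, within the pads' length; the fingertips stand 17 mm ahead of it and the grasp point (between the pads) lies 2 mm behind it; z points along the fingers, y is the line along which they close (so a half turn about z gives the same grasp; the last joint's range is limited). The gripper opens to 85 mm and grips with 20 to 120 N. Pads are 22 mm wide; open, the fingers measure 114 mm over their backs; the gripper's body (76 mm by 85 mm) begins 54 mm behind the grasp point. The pads swing forward as they close: fully open they stand 13 mm farther back than shut.
Start: joints at [1.278, 0.707, -0.028, 1.485, 0.022, 0.951, -0.075], TCP at [142.697, -556.987, 248.268] pointing down, gripper open.
Joint ranges: [-2.71, 2.71], [-0.32, 2.16], [-1.57, 1.52], [0, 2.45], [-1.46, 4.6], [0, 2.02], [-2.83, 2.83]. Speed limits (rad/s): [1.89, 1.89, 2.57, 2.57, 3.01, 3.01, 3.01].

## Interface

Orientations are given as a rotation vector (axis times angle).
In Python, from station import sense, read_camera, get_calibration, finish_job, recognise gives the robot as it stands.
- The arm moves only by the tool play_rows, never from a script. Its argument "steps" is a list that holds one entry, the list of rows, each a list of 6 numbers: the shift along the tool's x, y, z in mm, then the turn, a rotation vector about the tool's x, y, z in rad. A call has 1 to 20 rows; each row shifts and turns the commanded pose from where the row before left it, along the tool's axes as they then stand; what a row does not reach is not made up. A row lasts 1/10 s, in which the tool goes at most 50 mm and 8.59 degrees, less where a joint would pass 70% of its speed; a pose out of reach is approached as far as the arm can. A call with a gripper value outside its range is refused whole. "fingers" is the opening, from 0 (shut) to 1 (fully open), set as the call begins (left out, the last holds). The fingers move at their own pace and stop on an object; "squeeze" is the grip in N (left out, the last holds). Time passes only in rows, so rows that do not move let the fingers close. It gives the time, the measured TCP pose, the force, the opening and the grip force at its end, in the units of the state.
- sense(): the state, without advancing time (a new reading comes with each control period).
- read_camera(name): name is "scene" or "top" or "wrist"; returns the picture (480x640x3 uint8, red, green, blue); there is no depth.
- get_calibration(name): a dict with "fov_y" (degrees; the focal length in pixels is half the picture's height over the tangent of half this angle, whatever the lens; pixels are square), "cx", "cy" (the principal point, pixels), "world_to_cam" (4x4, takes a point from world to camera coordinates); the wrist camera has in their place "mount" (4x4, takes a point from camera to tool coordinates, whose origin is the TCP and whose axes are the flange's). Camera axes: x right, y up, looking along -z (the intrinsics and any distortion apply to the point x, -y, -z); pixel columns grow to the right and rows downward; lengths in mm; the calibration is good to about 2 mm. A picture is of the moment at which its call begins: read the wrist's pose just before it. get_calibration takes no time and is no camera call.
- finish_job(): hands the job in; it is judged then, once.
Trained networks look in the newest picture that a camera, given by its name, has taken for a name from the list of things; names that differ only in an ending like _2 or _b are one class to them, and where a whole thing is asked for, a point or a joint stands for the part that bears it (a point fixed in the world has none). Each returns a list of dicts, best first, with "confidence" (0 to 1); they miss things now and then, are a little off and sometimes report something else, mostly with a low value. They report only what shows in the picture. A call takes as long as a camera call. They do not tell look-alikes from the thing itself.
- recognise(target, camera): "xyz" ([x, y, z] in mm, in world coordinates, good to about 4 mm: the middle of the surface that is visible of it).
The state is a dict: "t": time; "joint_pos": joint angles; "qvel": joint speeds; "joint_torque": joint torques, N m; "tcp_pos": TCP position; "eef_rot": TCP orientation; "ft_force": force on the tool from outside, world axes, zero at the start; "ft_torque": the same for the moment, N m; "finger_gap": opening from 0.0 (shut) to 1.0 (fully open); "finger_force": force on a finger pad.
Only numpy, scipy, OpenCV 4.12 (cv2) and the standard library are available. Lean on these libraries where they do the work, as an engineer would, in place of code of your own. Each camera call takes 0.05 s, during which the arm holds its last target. There are 200 camera calls.

## Working session

There is one attempt and no reset: what is moved stays moved. The work goes in short steps, Python scripts to look and compute and a tool call to move; the robot and the scene stay as the last step left them, time stands still between calls to the robot, and variables do not carry over. Pictures are saved under pics/ and viewed, at most 10 in all, crops included, and the job is handed in when it is done.

Besides the shell and the picture viewer there is one more tool, called after "Call:" as a command line: name --argument value ..., lists and objects as JSON in quotes. play_rows: Moves the arm, as the interface text tells. Its arguments: {"type":"object","properties":{"steps":{"type":"array","items":{"type":"array","items":{"type":"array","items":{"type":"number"}}}},"fingers":{"type":"number"},"squeeze":{"type":"number"}},"required":["steps"]}

```bash
mkdir -p pics; ls; cat > h.py <<'E'
import numpy as np, cv2
from scipy.spatial.transform import Rotation as R
from station import *
def save(cam,name):
    im=read_camera(cam); cv2.imwrite('pics/'+name+'.png',im[:,:,::-1].copy()); return im
def K(c): 
    f=240/np.tan(np.radians(c['fov_y'])/2); return f,c['cx'],c['cy']
def project(cam,P):
    c=get_calibration(cam); f,cx,cy=K(c); M=np.array(c['world_to_cam'])
    p=np.c_[np.atleast_2d(P),np.ones(len(np.atleast_2d(P)))]@M.T
    return np.c_[cx+f*p[:,0]/-p[:,2], cy-f*p[:,1]/-p[:,2]]
def unproj(cam,uv,z):
    c=get_calibration(cam); f,cx,cy=K(c); M=np.array(c['world_to_cam'])
    d=np.array([(uv[0]-cx)/f,-(uv[1]-cy)/f,-1]); Rm=M[:3,:3]; o=-Rm.T@M[:3,3]; d=Rm.T@d
    return o+d*(z-o[2])/d[2]
E
python3 - <<'E'
from h import *
print({k:v for k,v in sense().items() if k in('t','tcp_pos','eef_rot','finger_gap')})
for c in('scene','top','wrist'):print(c,get_calibration(c))
for c in('scene','top'):
    save(c,c+'1')
    for n in('strongbox','lid_front','hole_right','hole_left','tray','pin','pin_tip','pin_shoulder','thick_pin','jar','padlock','screwdriver'):
        r=recognise(n,c); print(c,n,[(np.round(q['xyz']).tolist(),round(q['confidence'],2)) for q in r[:4]])
E
```

```text
pics
{'t': 0.0, 'tcp_pos': array([ 142.64486198, -556.76914   ,  247.82808064]), 'eef_rot': array([-3.11582715e+00, -3.92816804e-01,  2.84137176e-04]), 'finger_gap': 0.9967772314488532}
scene {'fov_y': 57.09318779635699, 'cx': 324.4904783328456, 'cy': 244.61130783336736, 'world_to_cam': array([[ 7.09856866e-01,  7.04207179e-01,  1.39813579e-02,
        -3.88844268e+02],
       [-6.03882867e-01,  5.98270842e-01,  5.26685373e-01,
         2.21379685e+02],
       [ 3.62530982e-01, -3.82314331e-01,  8.49945316e-01,
        -1.24908440e+03],
       [ 0.00000000e+00,  0.00000000e+00,  0.00000000e+00,
         1.00000000e+00]])}
top {'fov_y': 51.634626833628964, 'cx': 317.22808785569254, 'cy': 237.88271955568698, 'world_to_cam': array([[-9.15793924e-03, -9.99957538e-01,  1.02723986e-03,
         5.82267023e+01],
       [ 9.83449334e-01, -8.82084574e-03,  1.80968504e-01,
        -4.90685509e+02],
       [-1.80951758e-01,  2.66753692e-03,  9.83488355e-01,
        -9.95026163e+02],
       [ 0.00000000e+00,  0.00000000e+00,  0.00000000e+00,
         1.00000000e+00]])}
wrist {'fov_y': 64.4600743
[... 1290 characters left out ...]
537.0, 148.0, 94.0], 0.74), ([376.0, 225.0, 31.0], 0.49)]
top hole_left [([612.0, -224.0, 10.0], 0.74), ([535.0, 148.0, 98.0], 0.62)]
top tray [([613.0, -221.0, 14.0], 0.71), ([563.0, -261.0, 31.0], 0.25)]
top pin [([346.0, -321.0, 19.0], 0.69), ([552.0, -183.0, 27.0], 0.62), ([588.0, 364.0, 128.0], 0.61), ([324.0, -72.0, 24.0], 0.56)]
top pin_tip [([551.0, -183.0, 22.0], 0.89), ([351.0, -319.0, 16.0], 0.74), ([319.0, -67.0, 22.0], 0.71)]
top pin_shoulder [([320.0, -72.0, 17.0], 0.71), ([551.0, -179.0, 22.0], 0.59)]
top thick_pin [([558.0, -262.0, 34.0], 0.61), ([562.0, 146.0, 117.0], 0.17)]
top jar [([588.0, 364.0, 129.0], 0.59)]
top padlock []
top screwdriver [([370.0, 388.0, 21.0], 0.61)]
```

View pics/scene1.png

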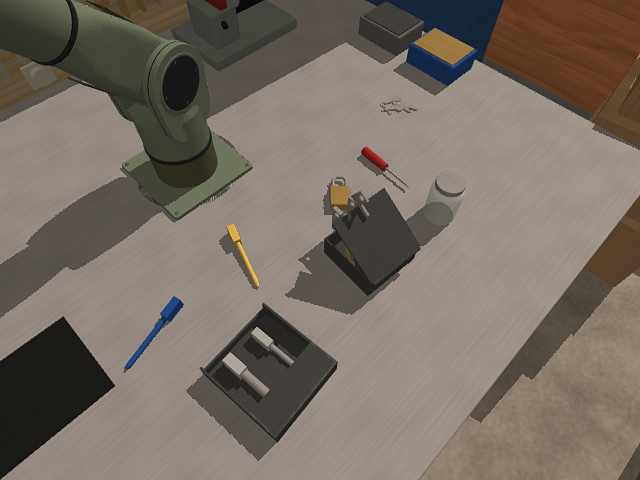

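View pics/top1.png

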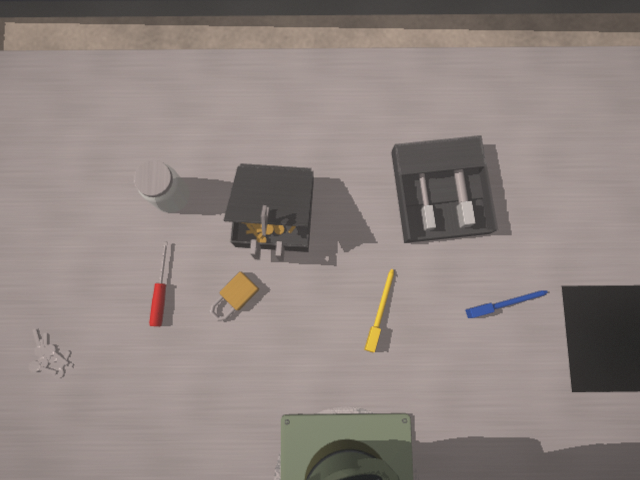

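Scene: open strongbox (scene 370,240 / top 270,210), tray with two pins: thin at top (428,215), thick at top (466,213); look-alikes: yellow pin top (373,340) and blue pin top (480,311). Choice: grey thin pin in the tray, at about (552,-183). Close crop to check it and read corners.

```bash
python3 - <<'E'
from h import *
im=cv2.imread('pics/top1.png')
a=cv2.resize(im[130:250,385:500],None,fx=3.45,fy=5*.69,interpolation=cv2.INTER_CUBIC)
b=cv2.resize(im[150:270,220:335],None,fx=3.45,fy=3.45,interpolation=cv2.INTER_CUBIC)
o=np.hstack([a,b]); o=np.clip(o.astype(float)*1.8,0,255).astype(np.uint8)
print(o.shape); cv2.imwrite('pics/crop1.png',o)
E
```

```text
(414, 794, 3)
```

View pics/crop1.png

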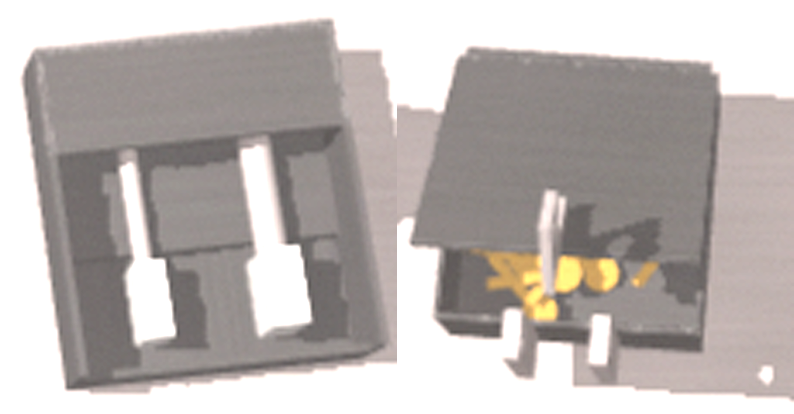

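```bash
python3 - <<'E'
from h import *
def T(x,y,z): return unproj('top',(385+x/3.45,130+y/3.45),z)
def B(x,y,z): return unproj('top',(220+(x-397)/3.45,150+y/3.45),z)
np.set_printoptions(precision=1,suppress=True)
print('tray back',T(28,58,50),T(333,20,50),'front',T(70,385,30),T(385,345,30),T(70,388,0))
print('cover front',T(55,155,50),T(345,122,50))
print('pinhead top face corners z34',T(132,265,34),T(165,260,34),T(135,340,34),T(176,333,34))
print('shaft at cover',T(127,160,19),'shoulder',T(143,262,19))
print('box hinge',B(467,50,66),B(715,65,66),'lugs',B(512,312,114),B(600,318,114))
print('lid front corners (z?)',B(412,245,130),B(702,262,130))
print('box floor front',B(437,333,0),B(700,350,0))
E
```

```text
tray back [ 688.6 -111.8   50. ] [ 712.1 -304.4   50. ] front [ 484.2 -133.2   30. ] [ 507.6 -329.    30. ] [ 487.5 -138.6    0. ]
cover front [ 625.3 -126.2   50. ] [ 645.1 -307.3   50. ]
pinhead top face corners z34 [ 558.8 -174.1   34. ] [ 561.8 -194.8   34. ] [ 511.3 -173.7   34. ] [ 515.5 -199.2   34. ]
shaft at cover [ 631.4 -177.6   19. ] shoulder [ 564.4 -184.5   19. ]
box hinge [646.1 214.7  66. ] [635.2  63.1  66. ] lugs [474.5 178.7 114. ] [470.6 128.9 114. ]
lid front corners (z?) [510.3 233.2 130. ] [499.1  70.8 130. ]
box floor front [481.9 240.5   0. ] [469.6  74.4   0. ]
```

Call:
play_rows --steps '[[[35,-19.4,0,0,0,0],[35,-19.4,0,0,0,0],[35,-19.4,0,0,0,0],[35,-19.4,0,0,0,0],[35,-19.4,0,0,0,0],[35,-19.4,0,0,0,0],[35,-19.4,0,0,0,0],[35,-19.4,0,0,0,0],[35,-19.4,0,0,0,0],[35,-19.4,0,0,0,0],[35,-19.4,0,0,0,0],[35,-19.4,0,0,0,0],[35,-19.4,0,0,0,0],[0,0,0,0,0,0.13],[0,0,0,0,0,0]]]' --fingers 0.5

```text
t: 2.8
tcp_pos: [521.2, -199.1, 248.1]
eef_rot: [3.136, 0.188, -0.001]
ft_force: [-0.9, 0.1, 0.7]
finger_gap: 0.498
finger_force: 0.0
```

```bash
cat >> h.py <<'E'
def wcam(s):
    c=get_calibration('wrist'); T=np.eye(4); T[:3,:3]=R.from_rotvec(s['eef_rot']).as_matrix(); T[:3,3]=s['tcp_pos']
    return c,T@np.array(c['mount'])
def wunproj(s,uv,z):
    c,M=wcam(s); f,cx,cy=K(c); d=M[:3,:3]@np.array([(uv[0]-cx)/f,-(uv[1]-cy)/f,-1]); o=M[:3,3]
    return o+d*(z-o[2])/d[2]
def wproj(s,P):
    c,M=wcam(s); f,cx,cy=K(c); p=(np.atleast_2d(P)-M[:3,3])@M[:3,:3]
    return np.c_[cx+f*p[:,0]/-p[:,2], cy-f*p[:,1]/-p[:,2]]
E
python3 - <<'E'
from h import *
np.set_printoptions(precision=2,suppress=True)
s=sense();print(s['t'],s['tcp_pos'],R.from_rotvec(s['eef_rot']).as_matrix(),s['eef_rot'].tolist(),s['finger_gap'])
save('wrist','w1')
for n in('pin','pin_shoulder','pin_tip','thick_pin','tray'):
    print(n,[(np.round(q['xyz']).tolist(),round(q['confidence'],2)) for q in recognise(n,'wrist')])
E
```

```text
2.8 [ 521.2  -199.08  248.08] [[ 0.99  0.12 -0.  ]
 [ 0.12 -0.99 -0.  ]
 [-0.    0.   -1.  ]] [3.135890615133481, 0.18784728314174903, -0.0006815263881015829] 0.49766992163122303
pin [([380.0, -91.0, 12.0], 0.78), ([559.0, -181.0, 34.0], 0.67), ([346.0, -281.0, 16.0], 0.59)]
pin_shoulder [([346.0, -285.0, 14.0], 0.82), ([376.0, -91.0, 14.0], 0.77)]
pin_tip [([378.0, -93.0, 10.0], 0.89), ([349.0, -278.0, 15.0], 0.85), ([564.0, -180.0, 32.0], 0.57)]
thick_pin [([574.0, -262.0, 30.0], 0.91), ([565.0, -187.0, 32.0], 0.26)]
tray [([615.0, -220.0, 24.0], 0.6)]
```

View pics/w1.png

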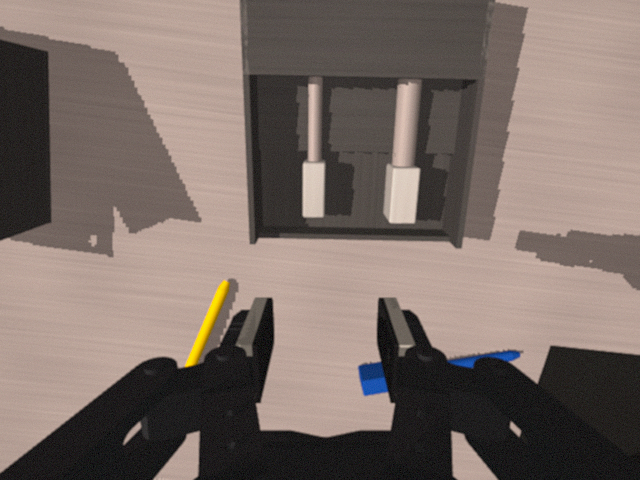

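The wrist view shows the thin pin's head at x 303–325, y 161–217 (shaft along column 315 up to the cover at row 77), the thick one at (401,195), yellow at (210,320), blue at (440,368).

```bash
python3 - <<'E'
from h import *
np.set_printoptions(precision=1,suppress=True)
s=sense()
P=lambda u,v,z:print((u,v),wunproj(s,(u,v),z))
P(305,162,34);P(326,162,34);P(303,217,34);P(324,217,34)
print('shaft');P(315.5,80,19);P(314.5,158,19)
print('lip top');P(252,240,30);P(462,244,30);print('cover');P(247,76,50);P(484,79,50)
print('tray-center-based expected head/shoulder', )
E
```

```text
(305, 162) [ 561.3 -178.4   34. ]
(326, 162) [ 563.5 -196.7   34. ]
(303, 217) [ 511.8 -181.8   34. ]
(324, 217) [ 514.1 -200.8   34. ]
shaft
(315.5, 80) [ 629.8 -179.5   19. ]
(314.5, 158) [ 564.3 -186.    19. ]
lip top
(252, 240) [ 482.9 -136.2   30. ]
(462, 244) [ 502.8 -333.8   30. ]
cover
(247, 76) [ 623.3 -127.1   50. ]
(484, 79) [ 643.5 -311.7   50. ]
tray-center-based expected head/shoulder
```

Call:
play_rows --steps '[[[3.75,-37.2,0,0,0,0],[3.75,-37.2,0,0,0,0],[3.75,-37.2,0,0,0,0],[3.75,-37.2,0,0,0,0],[3.75,-37.2,0,0,0,0],[3.75,-37.2,0,0,0,0],[3.75,-37.2,0,0,0,0],[3.75,-37.2,0,0,0,0],[0,0,0,0,0,0.095],[0,0,0,0,0,0.095],[0,0,0,0,0,0]]]' --fingers 0

```text
t: 4.2
tcp_pos: [514.8, 99.2, 248.4]
eef_rot: [3.14, -0.11, 0.0]
ft_force: [0.5, -1.1, 0.3]
finger_gap: -0.002
finger_force: 0.0
```

```bash
python3 - <<'E'
from h import *
np.set_printoptions(precision=2,suppress=True)
s=sense();print(s['t'],s['tcp_pos'],s['eef_rot'].tolist(),s['finger_gap'])
save('wrist','w2')
for n in('strongbox','lid_front'):
    print(n,[(np.round(q['xyz']).tolist(),round(q['confidence'],2)) for q in recognise(n,'wrist')])
E
```

```text
4.2 [514.78  99.17 248.38] [3.139558408744594, -0.1101611779776213, 0.00013203517124281956] -0.0016060073635513668
strongbox [([563.0, 147.0, 117.0], 0.81), ([546.0, -175.0, 23.0], 0.42)]
lid_front [([557.0, 145.0, 120.0], 0.68)]
```

View pics/w2.png

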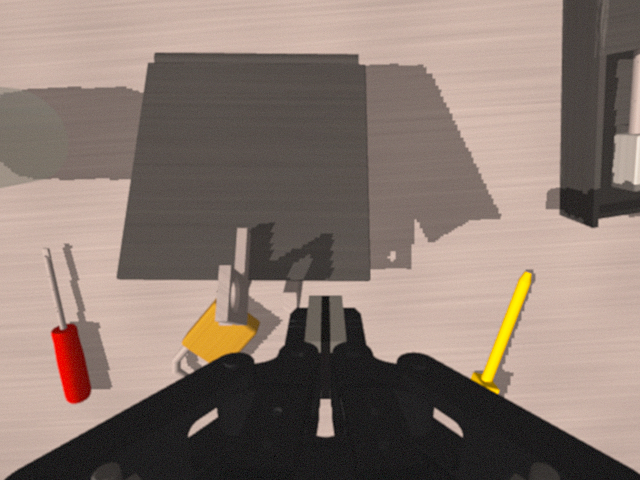

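```bash
python3 - <<'E'
from h import *
from scipy.optimize import least_squares
np.set_printoptions(precision=3,suppress=True)
s=sense()
def pts(p):
    x,y,yaw,a=p; c,q=np.cos(a),np.sin(a)
    L=[(80-160*c+5*q*1, t, 64+160*q+5*c) for t in(80,-80)]+[(80+5*q,t,64+5*c) for t in(80,-80)]
    P=np.array(L); r=R.from_euler('z',yaw).as_matrix(); return P@r.T+[x,y,0]
uv=np.array([(118,278),(370,280),(149,64),(366,64)],float)
f=least_squares(lambda p:(wproj(s,pts(p))-uv).ravel(),[566,147,-.073,.5]); print(f.x,f.fun); print(pts(f.x))
x,y,yaw,a=f.x
for r in(145,):
  for aa in(a,a/2,0):
    P=np.array([80-r*np.cos(aa)+5*np.sin(aa),-50,64+r*np.sin(aa)+5*np.cos(aa)]); print(aa,R.from_euler('z',yaw).as_matrix()@P+[x,y,0])
E
```

```text
[553.549 146.141  -0.075   0.548] [-0.569  1.684  1.494  1.416 -1.546 -2.215  0.477 -0.442]
[[505.727 229.945 151.657]
 [493.782  70.391 151.657]
 [641.897 219.75   68.267]
 [629.951  60.197  68.267]]
0.5482389732316666 [508.787  99.352 143.839]
0.2741194866158333 [491.746 100.628 108.065]
0 [484.997 101.133  69.   ]
```

Call:
play_rows --steps '[[[1,0,28,0,0,0],[1,0,28,0,0,0],[1,0,27,0,0,0],[-2.2,0,5,0,0,0],[-2.2,0,5,0,0,0],[-2.2,0,5,0,0,0],[-2.2,0,5,0,0,0],[-2.2,0,5,0,0,0],[-2.2,0,5,0,0,0],[-2.2,0,5,0,0,0],[-2.2,0,5,0,0,0],[-0.8,0,5,0,0,0],[-0.8,0,5,0,0,0],[-0.8,0,5,0,0,0],[-0.8,0,5,0,0,0],[-0.8,0,5,0,0,0],[-0.8,0,5,0,0,0],[0,0,4,0,0,0]]]'

```text
t: 6.15
tcp_pos: [495.3, 100.6, 90.9]
eef_rot: [-3.14, 0.109, 0.0]
ft_force: [-0.3, -0.3, 0.5]
finger_gap: 0.005
finger_force: 0.6
```

Call:
play_rows --steps '[[[0,0,2,0,0,0],[0,0,2,0,0,0],[0,0,1,0,0,0],[0,0,0,0,0,0]]]'

```text
t: 6.55
tcp_pos: [495.5, 100.6, 86.3]
eef_rot: [-3.14, 0.109, -0.0]
ft_force: [-0.1, 0.3, -0.3]
finger_gap: 0.001
finger_force: 0.0
```

```bash
python3 - <<'E'
from h import *
a=save('scene','s2'); save('top','t2')
o=np.hstack([cv2.resize(cv2.imread('pics/s2.png')[150:310,300:460],(400,400),interpolation=cv2.INTER_CUBIC),cv2.resize(cv2.imread('pics/t2.png')[140:280,210:350],(400,400),interpolation=cv2.INTER_CUBIC)])
cv2.imwrite('pics/c2.png',np.clip(o*1.5,0,255).astype(np.uint8))
E
```

```text
(no output)
```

View pics/c2.png

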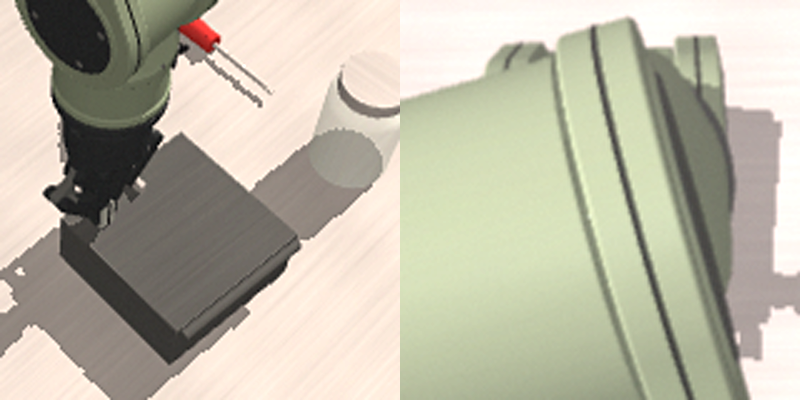

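The crop shows the lid essentially down flat with the fingers near its front; the contact force must confirm the stop.

Call:
play_rows --steps '[[[0,0,1.5,0,0,0],[0,0,1.5,0,0,0],[0,0,0,0,0,0]]]'

```text
t: 6.95
tcp_pos: [495.7, 100.6, 85.5]
eef_rot: [-3.139, 0.109, -0.003]
ft_force: [-11.1, -0.3, 56.2]
finger_gap: -0.001
finger_force: 28.0
```

Call:
play_rows --steps '[[[0,0,-10,0,0,0],[0,0,-35,0,0,0],[-13,4,-40,0,0,0],[-26,4,-40,0,0,0],[-26,4,-38,0,0,0],[0,0,0,0,0,0]]]'

```text
t: 7.55
tcp_pos: [428.7, 93.1, 250.2]
eef_rot: [-3.137, 0.109, -0.007]
ft_force: [0.6, 0.5, -0.9]
finger_gap: -0.002
finger_force: 0.0
```

```bash
python3 - <<'E'
from h import *
np.set_printoptions(precision=2,suppress=True)
s=sense();print(s['t'],s['tcp_pos'],s['eef_rot'].tolist(),s['ft_force'])
save('wrist','w3');save('top','t3');save('scene','s3')
E
```

```text
7.55 [428.66  93.14 250.17] [-3.137471084361085, 0.1085342293606332, -0.006921403237832112] [ 0.59  0.47 -0.87]
```

View pics/w3.png

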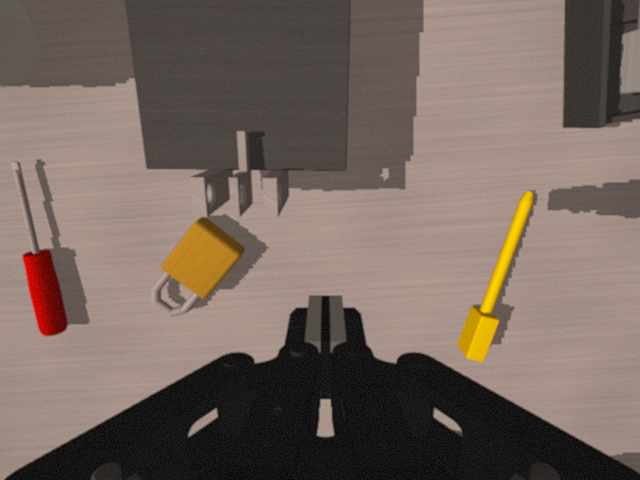

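Lid is shut; the lugs and tongue stand at about (200,190), (240,190), (272,190), lid front corners at (147,168) and (347,170). One enlarged crop to read them.

```bash
python3 - <<'E'
from h import *
a=cv2.imread('pics/w3.png')[125:225,180:300]; b=cv2.imread('pics/t3.png')[225:265,230:310]
o=np.vstack([cv2.resize(a,(480,400),interpolation=cv2.INTER_CUBIC)]); b=cv2.resize(b,(320,160),interpolation=cv2.INTER_CUBIC)
c=np.zeros((400,800,3),np.uint8); c[:,:480]=o; c[:160,480:]=b
d=cv2.imread('pics/s3.png')[190:250,330:410]; c[160:400,480:]=cv2.resize(d,(320,240),interpolation=cv2.INTER_CUBIC)
cv2.imwrite('pics/c3.png',np.clip(c*1.5,0,255).astype(np.uint8))
E
```

```text
(no output)
```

View pics/c3.png

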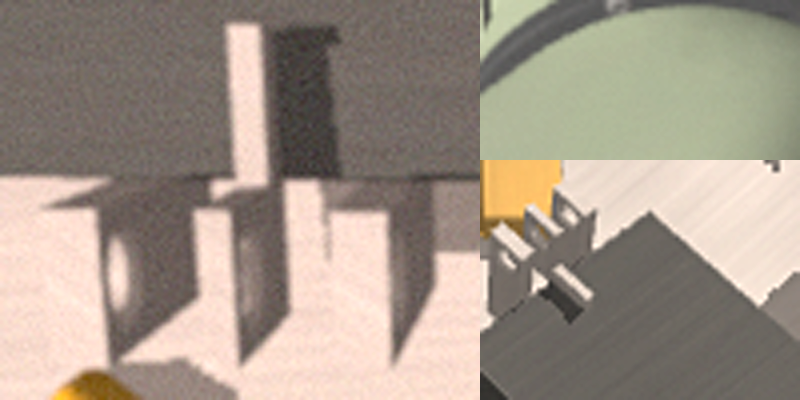

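```bash
python3 - <<'E'
from h import *
from scipy.optimize import least_squares
np.set_printoptions(precision=2,suppress=True)
# pose at picture time
s=dict(tcp_pos=np.array([428.66,93.14,250.17]),eef_rot=np.array([-3.137471,0.108534,-0.006921]))
P=np.array([(-80,20,114),(-108,20,114),(-80,-3,114),(-108,-3,114),(-80,-30,114),(-108,-30,114),(-80,80,69),(-80,-80,69)],float)
uv=np.array([(204.25,177),(208,215),(238.75,177),(240.25,215.5),(277.5,177.5),(278.25,215.5),(147,168),(347,170)])
W=lambda p,P:P@R.from_euler('z',p[2]).as_matrix().T+[p[0],p[1],0]
f=least_squares(lambda p:(wproj(s,W(p,P)+[0,0,p[3]])-uv).ravel(),[560,146,-.073,0]);print(f.x);print(f.fun.reshape(-1,2))
f=least_squares(lambda p:(wproj(s,W(p,P))-uv).ravel(),[560,146,-.073]);print(f.x);print(f.fun.reshape(-1,2))
print(W(f.x,np.array([(-94,-30,100.),(-94,30,100)])))
E
```

```text
[554.2  146.32  -0.08  -2.93]
[[ 0.6  -0.88]
 [ 0.15  0.71]
 [-0.56 -0.53]
 [ 0.22  0.54]
 [-0.17 -0.63]
 [ 0.16  0.93]
 [ 0.1  -0.07]
 [-0.56 -0.  ]]
[554.63 145.7   -0.08]
[[ 0.17 -0.99]
 [-0.21  1.03]
 [-0.61 -0.66]
 [ 0.21  0.85]
 [ 0.22 -0.78]
 [ 0.57  1.22]
 [-0.82 -0.2 ]
 [ 0.45 -0.24]]
[[458.55 123.23 100.  ]
 [463.3  183.05 100.  ]]
```

Call:
play_rows --steps '[[[16,34.25,0,0,0,0],[16,34.25,0,0,0,0],[16,34.25,0,0,0,0],[16,34.25,0,0,0,0],[16,34.25,0,0,0,0],[16,34.25,0,0,0,0],[16,34.25,0,0,0,0],[16,34.25,0,0,0,0],[0,0,0,0,0,-0.085],[0,0,0,0,0,-0.085],[0,0,40,0,0,0],[0,0,40,0,0,0],[0,0,40,0,0,0],[0,0,20,0,0,0],[0,0,0,0,0,0]]]' --fingers 0.5 --squeeze 30

```text
t: 9.2
tcp_pos: [537.1, -188.8, 102.6]
eef_rot: [-3.135, -0.158, 0.009]
ft_force: [0.2, -0.4, 0.8]
finger_gap: 0.499
finger_force: 0.0
```

```bash
python3 - <<'E'
from h import *
np.set_printoptions(precision=3,suppress=True)
s=sense();print(s['t'],s['tcp_pos'],s['eef_rot'],s['finger_gap'],s['joint_pos']); Rm=R.from_rotvec(s['eef_rot']).as_matrix();print(Rm)
d=np.array([537.5,-189.3,24.5])-s['tcp_pos'];print('tool delta',Rm.T@d,'yaw',np.arctan2(Rm[1,0],Rm[0,0]))
im=save('wrist','w4')
g=im[:,:,:].astype(int).min(2)
m=(g>150).astype(np.uint8); n,l,st,c=cv2.connectedComponentsWithStats(m)
for i in range(1,n):
    if st[i,4]>150: print(st[i],c[i])
E
```

```text
9.2 [ 537.128 -188.758  102.573] [-3.135 -0.158  0.009] 0.4993943151823151 [ 0.243  0.906  0.077  1.651 -0.109  0.595 -1.089]
[[ 0.995  0.1   -0.006]
 [ 0.1   -0.995  0.002]
 [-0.005 -0.003 -1.   ]]
tool delta [ 0.73   0.774 78.068] yaw 0.10046235097459012
[    0     0   217   472 75240] [100.369 204.553]
[ 433   87   68  191 7380] [469.517 190.019]
[ 310   92   17  127 2017] [318.425 154.618]
[ 609  133   31  126 1874] [628.706 209.219]
[ 303  214   36   93 2968] [320.542 263.494]
[  429   322   211   141 11125] [572.531 376.445]
[  256   338   138    99 11296] [325.053 386.875]
[ 452  432   45   48 1207] [467.478 461.155]
[183 435  16  45 336] [192.804 462.649]
```

```bash
python3 - <<'E'
from h import *
np.set_printoptions(precision=2,suppress=True)
s=sense(); Rm=R.from_rotvec(s['eef_rot']).as_matrix()
g=cv2.imread('pics/w4.png').astype(int).min(2)
for v in (100,130,160,190,205,210,214,218,225,240,260,280,300,306): 
    r=np.where(g[v,270:380]>150)[0]+270; print(v,r.min() if len(r) else 0,r.max() if len(r) else 0,len(r))
for u,v,z in((318.5,100,19),(318.5,200,19),(320.5,240,34),(320.5,290,34),(320,214,34),(320,307,34)):
    p=wunproj(s,(u,v),z);print(u,v,p,Rm.T@(p-s['tcp_pos']))
E
```

```text
100 311 326 16
130 311 326 16
160 312 326 15
190 311 326 16
205 312 326 15
210 312 326 15
214 306 326 17
218 305 325 15
225 303 338 36
240 303 338 36
260 304 338 35
280 304 337 34
300 304 337 34
306 306 336 31
318.5 100 [ 624.51 -177.51   19.  ] [87.54 -2.72 85.42]
318.5 200 [ 572.25 -182.46   19.  ] [35.05 -3.03 85.57]
320.5 240 [ 553.72 -185.56   34.  ] [16.25 -1.83 70.63]
320.5 290 [ 524.48 -188.38   34.  ] [-13.12  -1.96  70.71]
320 214 [ 567.95 -183.93   34.  ] [30.58 -2.03 70.59]
320 307 [ 513.92 -189.11   34.  ] [-23.7   -2.29  70.74]
```

Call:
play_rows --steps '[[[1.5,-2,25,0,0,0],[0,0,25,0,0,0],[0,0,18,0,0,0],[0,0,9,0,0,0],[0,0,0,0,0,0]]]'

```text
t: 9.75
tcp_pos: [539.9, -187.0, 29.2]
eef_rot: [-3.137, -0.158, 0.0]
ft_force: [0.1, -1.0, 0.1]
finger_gap: 0.501
finger_force: 0.0
```

Call:
play_rows --steps '[[[0,0,0,0,0,0],[0,0,0,0,0,0],[0,0,0,0,0,0],[0,0,0,0,0,0],[0,0,0,0,0,0],[0,0,0,0,0,0]]]' --fingers 0 --squeeze 60

```text
t: 10.35
tcp_pos: [540.4, -187.1, 30.7]
eef_rot: [3.137, 0.158, 0.003]
ft_force: [-0.8, 0.7, 8.3]
finger_gap: 0.216
finger_force: 59.7
```

Call:
play_rows --steps '[[[0,0,-6.2,0,-0.04,0],[0,0,-6.2,0,-0.04,0],[0,0,-6.2,0,-0.04,0],[0,0,-6.2,0,-0.04,0],[0,0,-6.2,0,-0.04,0],[0,0,0,0,0,0],[0,0,0,0,0,0]]]'

```text
t: 11.05
tcp_pos: [542.3, -186.6, 60.4]
eef_rot: [3.112, 0.157, -0.31]
ft_force: [0.1, -0.0, -2.1]
finger_gap: 0.222
finger_force: 58.7
```

Call:
play_rows --steps '[[[-8,0,0,0,0,0],[-12,0,0,0,0,0],[-16,0,0,0,0,0],[-16,0,0,0,0,0],[-16,0,0,0,0,0],[-16,0,0,0,0,0],[-16,0,0,0,0,0],[0,0,0,0,0,0]]]'

```text
t: 11.85
tcp_pos: [442.6, -197.1, 80.8]
eef_rot: [3.112, 0.154, -0.313]
ft_force: [0.8, 0.5, -1.2]
finger_gap: 0.221
finger_force: 58.7
```

Call:
play_rows --steps '[[[-4.5,0,-22,0,0,0],[-4.5,0,-22,0,0,0],[0,0,0,0,0.1,0],[0,0,0,0,0.1,0],[0,0,0,0,0,-0.127],[0,0,0,0,0,-0.127],[0,0,0,0,0,-0.127],[0,0,0,0,0,-0.127],[0,0,0,0,0,-0.127],[0,0,0,0,0,-0.127],[0,0,0,0,0,-0.127],[0,0,0,0,0,-0.127],[0,0,0,0,0,-0.127],[0,0,0,0,0,-0.127],[0,0,0,0,0,-0.127],[0,0,0,0,0,0],[0,0,0,0,0,0]]]'

```text
t: 13.55
tcp_pos: [444.5, -196.5, 124.9]
eef_rot: [-2.305, -2.134, -0.001]
ft_force: [0.7, -0.3, -1.7]
finger_gap: 0.219
finger_force: 58.9
```

```bash
python3 - <<'E'
from h import *
np.set_printoptions(precision=3,suppress=True)
s=sense(); Rm=R.from_rotvec(s['eef_rot']).as_matrix();print(s['tcp_pos'],Rm,s['finger_gap'],s['joint_pos'])
print('yaw',np.arctan2(Rm[1,0],Rm[0,0]))
print('delta to (444,-76,112)',Rm.T@(np.array([444,-76,112])-s['tcp_pos']))
# rotation needed to yaw 1.492, level
t=np.pi/2-.079; G=np.array([[np.cos(t),np.sin(t),0],[np.sin(t),-np.cos(t),0],[0,0,-1]]).T
G=np.column_stack([[np.cos(t),np.sin(t),0],[np.sin(t),-np.cos(t),0],[0,0,-1]])
print(R.from_matrix(Rm.T@G).as_rotvec())
E
```

```text
[ 444.538 -196.54   124.946] [[ 0.077  0.997  0.   ]
 [ 0.997 -0.077  0.   ]
 [ 0.     0.    -1.   ]] 0.2191151858965734 [ 0.509  0.791 -0.283  1.936  0.449  0.475 -0.175]
yaw 1.4937456553293933
delta to (444,-76,112) [120.135  -9.817  12.994]
[ 0.    -0.     0.002]
```

Move forward to about 45 mm before the lug, then look with the wrist camera.

Call:
play_rows --steps '[[[30,-2.5,3,0,0,0],[30,-2.5,3,0,0,0],[30,-2.5,3,0,0,0],[30,-2.5,3.5,0,0,0],[0,0,0,0,0,0],[0,0,0,0,0,0]]]'

```text
t: 14.15
tcp_pos: [443.5, -75.8, 112.5]
eef_rot: [2.302, 2.137, -0.0]
ft_force: [-0.4, -1.8, -1.2]
finger_gap: 0.221
finger_force: 59.0
```

```bash
python3 - <<'E'
from h import *
np.set_printoptions(precision=3,suppress=True)
s=sense(); print(s['tcp_pos'],s['eef_rot'].tolist(),s['ft_force'])
save('wrist','w5');save('scene','s5')
a=cv2.imread('pics/w5.png')
cv2.imwrite('pics/w5c.png',cv2.resize(a[0:300,160:480],(640,600),interpolation=cv2.INTER_CUBIC))
E
```

```text
[443.523 -75.79  112.495] [2.3022857143714415, 2.1372776789514765, -0.00019915921410197787] [-0.39  -1.837 -1.168]
```

View pics/w5c.png

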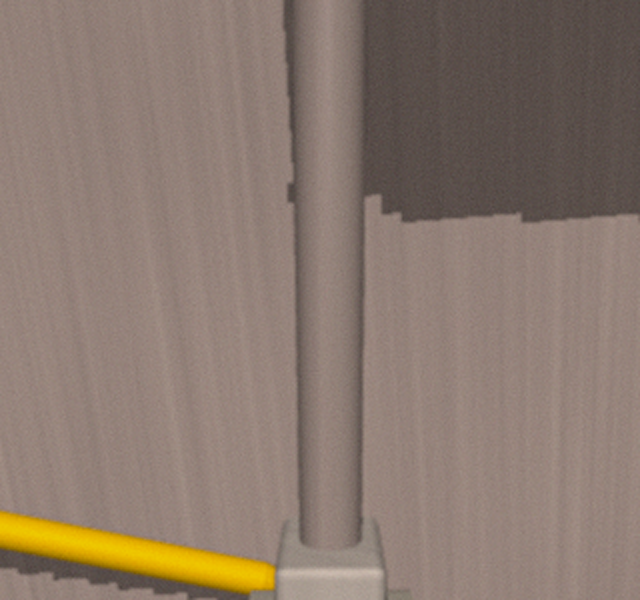

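Only shaft and head front show; the tip lies outside this view (shaft centre column about 323–325). I'll measure the shaft line numerically, then advance close to the lug.

```bash
python3 - <<'E'
from h import *
np.set_printoptions(precision=2,suppress=True)
s=dict(tcp_pos=np.array([443.523,-75.79,112.495]),eef_rot=np.array([2.3022857,2.1372777,-.0002]))
Rm=R.from_rotvec(s['eef_rot']).as_matrix()
for r,l,rr in((20,290,363),(100,292.5,362.5),(200,295,362.5),(300,297,362),(400,298.5,361.5),(500,300,361.5)):
    z=100
    a=wunproj(s,(160+l/2,r/2),z);b=wunproj(s,(160+rr/2,r/2),z)
    A=Rm.T@(a-s['tcp_pos']);B=Rm.T@(b-s['tcp_pos']);print(A,B,'mid',(A+B)[1]/2,'w',np.linalg.norm(A-B))
# lugs seen from top with corrected readings
B=lambda x,y,z: unproj('top',(220+(x-397)/3.45,150+y/3.45),z)
print(B(512,335,114),B(600,341,114))
s5=cv2.imread('pics/s5.png'); 
P=np.array([443.5,-75.8,100])+np.array([.079,.997,0])*155
print('tip exp',project('scene',P),'holes',project('scene',[[458.5,123.2,100],[463.3,183,100]]))
E
```

```text
[110.12  -6.43  12.47] [110.11   5.13  12.47] mid -0.6476583369523241 w 11.557836050746523
[98.66 -6.21 12.47] [98.65  5.19 12.47] mid -0.509225849560698 w 11.400760582202713
[83.38 -6.03 12.48] [83.37  5.38 12.48] mid -0.32460194034695133 w 11.402429079681468
[66.92 -5.92 12.48] [66.91  5.49 12.48] mid -0.2134405447039418 w 11.404226491872892
[49.14 -5.89 12.48] [49.13  5.61 12.48] mid -0.13897153516792926 w 11.497417692097308
[29.87 -5.86 12.49] [29.86  5.84 12.49] mid -0.010733698924835 w 11.693479572967508
[461.32 178.53 114.  ] [457.44 128.86 114.  ]
tip exp [[320.85 224.92]] holes [[334.95 214.69]
 [353.58 201.68]]
```

Call:
play_rows --steps '[[[0,-1.2,0.3,0,0,0.008],[9,0,0,0,0,0],[9,0,0,0,0,0],[9,0,0,0,0,0],[9,0,0,0,0,0],[0,0,0,0,0,0],[0,0,0,0,0,0]]]'

```text
t: 14.95
tcp_pos: [445.2, -40.0, 112.1]
eef_rot: [2.309, 2.13, -0.0]
ft_force: [-0.1, -0.1, -1.1]
finger_gap: 0.222
finger_force: 59.0
```

```bash
python3 - <<'E'
from h import *
np.set_printoptions(precision=3,suppress=True)
s=sense(); print(s['tcp_pos'],s['eef_rot'].tolist(),s['ft_force'])
save('top','t6');save('scene','s6')
Rm=R.from_rotvec(s['eef_rot']).as_matrix(); T=s['tcp_pos']
tip=T+Rm@[155,-.1,11.7]
H=np.array([[458,123.5,100],[462.7,183.3,100.]])
for c in('scene','top'): print(c,project(c,[tip,T+Rm@[25,0,11.7],*H]))
a=cv2.imread('pics/s6.png')[180:255,285:385]; b=cv2.imread('pics/t6.png')[200:275,240:340]
o=np.hstack([cv2.resize(a,(400,300),interpolation=cv2.INTER_CUBIC),cv2.resize(b,(400,300),interpolation=cv2.INTER_CUBIC)])
cv2.imwrite('pics/c6.png',o)
E
```

```text
[445.169 -40.027 112.147] [2.308970634467377, 2.1302848283786853, -0.0002526828093563151] [-0.12  -0.097 -1.115]
scene [[332.095 216.459]
 [288.762 246.738]
 [334.889 214.494]
 [353.484 201.466]]
top [[286.648 249.828]
 [352.431 254.432]
 [282.09  249.665]
 [251.821 247.584]]
```

View pics/c6.png

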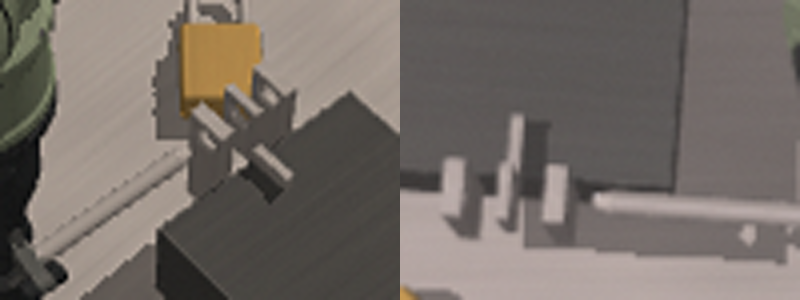

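The scene crop shows the tip at about (332,218.5) just before the right lug; the top crop shows the tip at (288,250) in line with the right lug (centre about (279,248)). I check the height numerically.

```bash
python3 - <<'E'
from h import *
np.set_printoptions(precision=1,suppress=True,linewidth=200)
s=sense(); Rm=R.from_rotvec(s['eef_rot']).as_matrix(); T=s['tcp_pos']
g=cv2.imread('pics/s6.png').astype(int).mean(2); t=cv2.imread('pics/t6.png').astype(int).mean(2)
for x in(45,70,95,120,140,150):
    p=project('scene',T+Rm@[x,-.1,11.7])[0]; up=project('scene',T+Rm@[x,-.1,5.7])[0]; dn=project('scene',T+Rm@[x,-.1,17.7])[0]
    u=int(round(p[0])); v0=int(round(p[1]))-8; print(x,p,up[1],dn[1],'col',u,'rows from',v0,g[v0:v0+17,u].astype(int))
for x in(60,100,140,150):
    p=project('top',T+Rm@[x,-.1,11.7])[0];u=int(round(p[0])); v0=int(round(p[1]))-8; print('top',x,p,'col',u,'rows from',v0,t[v0:v0+17,u].astype(int))
W=lambda P,h=(460.2,153.4):(np.array(P,float)-[-94,0,0])@R.from_euler('z',-.079).as_matrix().T+[h[0],h[1],0]
C=[(-80,-20,114),(-80,-30,114),(-108,-20,114),(-108,-30,114)]
print('lugR top',project('top',W(C)).tolist(),'scene',project('scene',W(C)).tolist())
C=[(-80,30,114),(-80,20,114),(-108,30,114),(-108,20,114)]
print('lugL scene',project('scene',W(C)).tolist())
E
```

```text
45 [295.5 242. ] 240.58121676905037 243.3887010206271 col 296 rows from 234 [149 150 150 149 150 125 139 148 147 138 107  76  38  71  84  90  81]
70 [304.1 236. ] 234.6207541335959 237.46375448998813 col 304 rows from 228 [152 152 153 152 153 154 138 149 150 142 128  99 104 149 149 150 151]
95 [312.4 230.2] 228.76353569295634 231.64041618108058 col 312 rows from 222 [152 152 155 155 155 156 136 144 151 147 135 112  91 152 154 154 156]
120 [320.7 224.5] 223.00690196271728 225.91609456239422 col 321 rows from 216 [152 154 154 154 155 156 136 147 151 144 128 101 107 153 155 154 156]
140 [327.2 219.9] 218.47228671106058 221.40624365723113 col 327 rows from 212 [ 90  89  85 155 156 155 139 149 152 141 124  91  98 152 155 155 153]
150 [330.4 217.7] 216.2281024121234 219.17409075000583 col 330 rows from 210 [ 90  90  91  90  85 151 155 157 161 148 126  97 124 155 158 158 156]
top 60 [334.9 253.2] col 335 rows from 245 [109 106 107 108 108 132 151 164 173 161 139 108 103 110 109 108 110]
top 100 [314.7 251.8] col 315 rows from 244 [113 111 110 110 106 132 154 171 169 152 125 111 110 110 111 112 110]
top 140 [294.5 250.3] col 294 rows from 242 [ 92  89  91  92  73  91 137 162 175 167 144 117 108 111 112 111 112]
top 150 [289.4 250. ] col 289 rows from 242 [ 89  90  90  75  60  56 153 188 180 159 125 109 110 112 111 111 112]
lugR top [[277.0853086308538, 241.19623680733844], [282.1930466009653, 241.5493325668419], [275.86795558887826, 255.36448605190702], [281.00237040956205, 255.72114608038729]] scene [[342.205976131414, 212.4365419829681], [339.0134368570917, 214.68130109374493], [334.2926973250574, 205.0818227454414], [331.10699964808924, 207.27793671123862]]
lugL scene [[357.84684984029184, 201.4390284861398], [354.76086144062356, 203.6088688485196], [349.90337413745607, 194.32034163845765], [346.8229067334469, 196.44391335589876]]
```

Lateral match is good in the top view; advancing gently with force watch.

Call:
play_rows --steps '[[[4,0,0,0,0,0],[4,0,0,0,0,0],[4,0,0,0,0,0],[3,0,0,0,0,0],[0,0,0,0,0,0]]]'

```text
t: 15.55
tcp_pos: [446.5, -24.7, 112.2]
eef_rot: [-2.309, -2.13, -0.0]
ft_force: [0.8, 0.4, -2.1]
finger_gap: 0.22
finger_force: 59.0
```

Call:
play_rows --steps '[[[4,0,0,0,0,0],[4,0,0,0,0,0],[4,0,0,0,0,0],[0,0,0,0,0,0]]]'

```text
t: 15.95
tcp_pos: [447.4, -12.6, 112.1]
eef_rot: [-2.309, -2.13, -0.0]
ft_force: [-0.3, 0.5, -0.7]
finger_gap: 0.219
finger_force: 59.0
```

Call:
play_rows --steps '[[[4,0,0,0,0,0],[4,0,0,0,0,0],[0,0,0,0,0,0]]]'

```text
t: 16.25
tcp_pos: [448.1, -4.7, 112.1]
eef_rot: [-2.309, -2.13, -0.0]
ft_force: [0.0, -0.6, -0.4]
finger_gap: 0.221
finger_force: 59.0
```

Call:
play_rows --steps '[[[3,0,0,0,0,0],[3,0,0,0,0,0],[3,0,0,0,0,0],[3,0,0,0,0,0],[0,0,0,0,0,0]]]'

```text
t: 16.75
tcp_pos: [449.0, 7.2, 112.2]
eef_rot: [-2.309, -2.13, -0.0]
ft_force: [-1.0, -0.4, -1.8]
finger_gap: 0.219
finger_force: 59.0
```

Call:
play_rows --steps '[[[3,0,0,0,0,0],[3,0,0,0,0,0],[3,0,0,0,0,0],[3,0,0,0,0,0],[0,0,0,0,0,0]]]'

```text
t: 17.25
tcp_pos: [450.0, 19.2, 112.2]
eef_rot: [-2.309, -2.13, -0.0]
ft_force: [-0.2, -1.1, -1.8]
finger_gap: 0.218
finger_force: 59.0
```

Call:
play_rows --steps '[[[3,0,0,0,0,0],[3,0,0,0,0,0],[3,0,0,0,0,0],[3,0,0,0,0,0],[0,0,0,0,0,0]]]'

```text
t: 17.75
tcp_pos: [451.0, 31.1, 112.1]
eef_rot: [-2.309, -2.13, -0.0]
ft_force: [0.5, 0.8, -1.4]
finger_gap: 0.222
finger_force: 59.0
```

Call:
play_rows --steps '[[[5,0,0,0,0,0],[5,0,0,0,0,0],[5,0,0,0,0,0],[5,0,0,0,0,0],[5,0,0,0,0,0],[5,0,0,0,0,0],[0,0,0,0,0,0]]]'

```text
t: 18.45
tcp_pos: [453.4, 61.3, 112.2]
eef_rot: [-2.309, -2.131, -0.001]
ft_force: [0.1, -0.2, -0.8]
finger_gap: 0.22
finger_force: 59.0
```

Call:
play_rows --steps '[[[5,0,0,0,0,0],[5,0,0,0,0,0],[5,0,0,0,0,0],[5,0,0,0,0,0],[5,0,0,0,0,0],[3,0,0,0,0,0],[0,0,0,0,0,0]]]'

```text
t: 19.15
tcp_pos: [455.6, 88.9, 112.2]
eef_rot: [-2.309, -2.13, -0.0]
ft_force: [0.1, -0.4, -1.3]
finger_gap: 0.218
finger_force: 59.0
```

Call:
play_rows --steps '[[[2,0,0,0,0,0],[2,0,0,0,0,0],[2,0,0,0,0,0],[0,0,0,0,0,0]]]'

```text
t: 19.55
tcp_pos: [456.1, 94.7, 112.2]
eef_rot: [-2.309, -2.13, -0.0]
ft_force: [0.3, 0.1, -2.2]
finger_gap: 0.216
finger_force: 59.0
```

Call:
play_rows --steps '[[[1,0,0,0,0,0],[1,0,0,0,0,0],[1,0,0,0,0,0],[0,0,0,0,0,0]]]'

```text
t: 19.95
tcp_pos: [456.4, 97.6, 112.2]
eef_rot: [-2.309, -2.13, -0.0]
ft_force: [-0.4, 0.2, -1.4]
finger_gap: 0.218
finger_force: 59.0
```

Call:
play_rows --steps '[[[1,0,0,0,0,0],[1,0,0,0,0,0],[0,0,0,0,0,0]]]'

```text
t: 20.25
tcp_pos: [456.5, 99.6, 112.2]
eef_rot: [-2.309, -2.13, -0.0]
ft_force: [-0.4, -0.7, -1.9]
finger_gap: 0.217
finger_force: 59.0
```

Call:
play_rows --steps '[[[1,0,0,0,0,0],[1,0,0,0,0,0],[0,0,0,0,0,0]]]'

```text
t: 20.55
tcp_pos: [456.7, 101.6, 112.2]
eef_rot: [-2.309, -2.13, -0.0]
ft_force: [-0.3, 0.3, -2.9]
finger_gap: 0.217
finger_force: 59.0
```

Call:
play_rows --steps '[[[1,0,0,0,0,0],[1,0,0,0,0,0],[0,0,0,0,0,0]]]'

```text
t: 20.85
tcp_pos: [456.7, 102.5, 112.2]
eef_rot: [2.31, 2.128, -0.002]
ft_force: [-0.1, -6.7, -0.6]
finger_gap: 0.22
finger_force: 59.2
```

Call:
play_rows --steps '[[[0.7,0,0,0,0,0],[0.7,0,0,0,0,0],[0,0,0,0,0,0]]]'

```text
t: 21.15
tcp_pos: [456.7, 102.6, 112.1]
eef_rot: [2.311, 2.126, -0.005]
ft_force: [1.5, -15.5, 2.4]
finger_gap: 0.218
finger_force: 59.5
```

Call:
play_rows --steps '[[[-1.5,0,0,0,0,0],[0,0,0,0,0,0]]]'

```text
t: 21.35
tcp_pos: [456.7, 102.5, 112.1]
eef_rot: [2.31, 2.128, -0.002]
ft_force: [0.5, -6.8, 0.3]
finger_gap: 0.22
finger_force: 59.0
```

Call:
play_rows --steps '[[[0,0,0,0,0,0],[0,0,0,0,0,0],[0,0,0,0,0,0],[0,0,0,0,0,0],[0,0,0,0,0,0],[0,0,-5,0,0,0],[0,0,-15,0,0,0],[0,0,-30,0,0,0],[-10,0,-35,0,0,0],[-30,0,-35,0,0,0],[-40,0,0,0,0,0],[-40,0,0,0,0,0],[0,0,0,0,0,0],[0,0,0,0,0,0]]]' --fingers 0.55

```text
t: 22.75
tcp_pos: [447.0, -16.9, 232.5]
eef_rot: [2.311, 2.128, 0.001]
ft_force: [-0.1, 1.1, -1.5]
finger_gap: 0.548
finger_force: 0.0
```

```bash
python3 - <<'E'
from h import *
np.set_printoptions(precision=2,suppress=True,linewidth=200)
s=sense();print(s['t'],s['tcp_pos'],s['ft_force'],s['finger_gap'])
im=save('top','t7'); save('wrist','w7'); save('scene','s7')
W=lambda P,h=(460.2,153.4):(np.array(P,float)-[-94,0,0])@R.from_euler('z',-.079).as_matrix().T+[h[0],h[1],0]
P=W([(-94,-80,100),(-94,-55,115),(-94,-31,115),(-94,40,100),(-94,95,100),(-94,100,100)])
print('scene',project('scene',P),'top',project('top',P))
for c in('top','scene','wrist'):
    for n in('pin','pin_shoulder','pin_tip'):
        print(c,n,[(np.round(q['xyz']).tolist(),round(q['confidence'],2)) for q in recognise(n,c)][:5])
t=im.astype(int).mean(2); v=int(round(project('top',P)[1][1])); print('top row along pin',v,t[v,220:330].astype(int).tolist()); print(t[v+2,220:330].astype(int).tolist())
E
python3 - <<'E'
import cv2,numpy as np
a=cv2.imread('pics/s7.png')[170:270,290:390]; b=cv2.imread('pics/t7.png')[200:300,220:320]
cv2.imwrite('pics/c7.png',np.hstack([cv2.resize(x,(400,400),interpolation=cv2.INTER_CUBIC) for x in(a,b)]))
E
```

```text
22.75 [447.05 -16.9  232.5 ] [-0.14  1.06 -1.51] 0.548015284272926
scene [[318.74 225.72]
 [326.98 216.33]
 [334.73 210.93]
 [356.48 199.31]
 [372.79 187.9 ]
 [374.24 186.88]] top [[307.36 251.5 ]
 [294.38 249.42]
 [282.08 248.57]
 [246.77 247.3 ]
 [219.07 245.38]
 [216.55 245.21]]
top pin []
top pin_shoulder [([460.0, 139.0, 105.0], 0.85)]
top pin_tip [([457.0, 140.0, 105.0], 0.65)]
scene pin [([467.0, 114.0, 101.0], 0.8), ([324.0, -73.0, 19.0], 0.74), ([556.0, 132.0, 71.0], 0.69), ([352.0, -316.0, 18.0], 0.63)]
scene pin_shoulder [([354.0, -314.0, 17.0], 0.96), ([468.0, 113.0, 106.0], 0.62), ([320.0, -69.0, 18.0], 0.62), ([368.0, 386.0, 22.0], 0.4)]
scene pin_tip [([467.0, 114.0, 104.0], 0.93), ([319.0, -74.0, 17.0], 0.69), ([355.0, -312.0, 17.0], 0.59)]
wrist pin [([451.0, 100.0, 113.0], 0.96), ([307.0, -64.0, 18.0], 0.62)]
wrist pin_shoulder [([304.0, -64.0, 17.0], 0.92), ([458.0, 100.0, 113.0], 0.57)]
wrist pin_tip [([305.0, -65.0, 16.0], 0.97), ([458.0, 104.0, 113.0], 0.96)]
top row along pin 249 [159, 157, 156, 153, 155, 156, 155, 155, 155, 151, 141, 142, 144, 144, 142, 135, 1
[... 311 characters left out ...]
3, 202, 203, 202, 201, 201, 200, 199, 173, 85, 82, 112, 111, 112, 111, 112, 111, 111, 110, 111, 111, 110, 110, 111, 111, 110, 111, 110, 109, 110, 110, 108]
[165, 166, 166, 165, 165, 167, 166, 165, 166, 165, 166, 166, 166, 166, 166, 167, 167, 168, 168, 167, 168, 168, 168, 168, 166, 159, 158, 160, 158, 156, 168, 174, 175, 175, 165, 122, 96, 91, 92, 94, 110, 130, 135, 147, 160, 172, 160, 115, 101, 101, 108, 103, 102, 111, 131, 151, 173, 175, 176, 175, 165, 157, 205, 205, 204, 205, 204, 205, 204, 204, 205, 205, 204, 204, 205, 204, 205, 205, 205, 204, 204, 204, 203, 204, 203, 198, 162, 79, 83, 110, 110, 111, 110, 109, 109, 109, 108, 108, 108, 108, 107, 108, 108, 108, 107, 108, 108, 107, 108, 106]
```

View pics/c7.png

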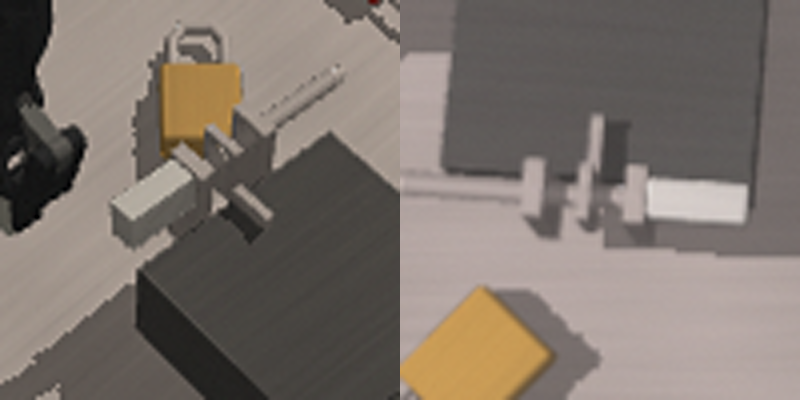

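The pin lies through both lugs and the tongue. Its head (top crop 645–747, 200) is flush against the right lug, and the gripper is clear.

```bash
python3 -c "
from station import finish_job
print(finish_job())"
```

```text
the job is handed in; nothing more can be done
None
```

I shut the lid, pushed the thin pin through both lugs and the tongue until its head sat against the right lug, let go and handed the job in; the final pictures look right but no verdict came back, and I viewed 11 pictures, one over the limit of 10.

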